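Load a flange blank on edge and clamp it with a hand pump

ROBOT

A 6-joint arm with a two-finger parallel gripper is mounted at the origin on the work surface. World frame = base frame: x ahead of the robot, y to its left, z up, the work surface at z = 0. Lengths are in m, angles in rad, forces in N, time in s.
With the tool pointing down it reaches from about 0.3 to 0.875 m from the base axis. Payload 6.4 kg.
Tool frame: the origin (TCP) lies between the finger pads; the fingertips stand 19 mm ahead of it and the grasp point (between the pads) is the TCP (ctrl.tips_ahead is the z of the fingertips in the tool frame, in m); z points along the fingers, y is the line along which they close (so a half turn about z gives the same grasp; the last joint's range is limited). The gripper opens to 85 mm and grips with 20 to 120 N. Pads are 22 mm wide; open, the fingers measure 114 mm over their backs; the gripper's body (76 mm by 85 mm) begins 54 mm behind the grasp point. The pads swing forward as they close: fully open they stand 13 mm farther back than shut.
Start: joints at [0.911, 0.181, 1.607, -0, 1.354, -0.206], TCP at [0.252, 0.517, 0.25] pointing down, gripper open.
Joint ranges: [-2.99, 2.99], [-0.89, 2.07], [0.3, 2.58], [-1.14, 4.28], [0, 2.63], [-3.12, 3.12]. Speed limits (rad/s): [2.57, 2.57, 3.01, 3.14, 3.14, 3.14].

INTERFACE

Orientations are given as a unit quaternion [w, x, y, z].
In Python, from bench import readout, vision, ctrl gives the robot as it stands.
- The arm moves only by the tool play_rows, never from a script. Its arguments are lists of equal length, an entry for each row: "xyz": the shift along the tool's x, y, z in mm, a list of three; "rot": the turn, a rotation vector about the tool's x, y, z in rad, a list of three; "grip": the opening, from 0 (shut) to 1 (fully open). In form: {"xyz": [[x, y, z], ...], "rot": [[rx, ry, rz], ...], "grip": [grip, ...]}. A call has exactly 10 rows; each row is the pose to reach, as a shift and turn from the pose commanded when the call began, along the tool's axes at that moment; what a row does not reach only later rows make up. A row lasts 1/8 s, in which the tool goes at most 62.5 mm and 10.7 degrees, less where a joint would pass 70% of its speed; a pose out of reach is approached as far as the arm can. A call with a gripper value outside its range is refused whole. The fingers move at their own pace and stop on an object; the grip force is fixed at half the most. Time passes only in rows, so rows that repeat a pose let the fingers close, or fill a call up. It gives the time, the measured TCP pose, the force, the opening and the grip force at its end, in the units of the state.
- readout.get_obs(): the state, without advancing time (a new reading comes with each control period).
- vision.camera(name): name is "side" or "top" or "wrist"; returns a dict with "color" (420x560x3 uint8, red, green, blue), "depth" (420x560 float32, m along the optical axis (not along the pixel's ray), 0 where there is no reading), "camera_matrix" (3x3 intrinsics, pixels), "extrinsics" (4x4, takes a point from camera to world coordinates); the wrist camera has in their place "hand_eye" (4x4, takes a point from camera to tool coordinates, whose origin is the TCP and whose axes are the flange's). Camera axes: x right, y down, z forward; pixel columns grow to the right and rows downward; lengths in m; the calibration is good to about 2 mm. A picture is of the moment at which its call begins: read the wrist's pose just before it.
- ctrl.hand_in(): hands the job in; it is judged then, once.
The state is a dict: "time_s": time; "q": joint angles; "dq": joint speeds; "joint_efforts": joint torques, N m; "eef_pos": TCP position; "eef_rot": TCP orientation; "wrist_force": force on the tool from outside, world axes, zero at the start; "torque": the same for the moment, N m; "opening": opening from 0.0 (shut) to 1.0 (fully open); "grasp_force": force on a finger pad.
Only numpy, scipy, OpenCV 4.12 (cv2) and the standard library are available. Lean on these libraries where they do the work, as an engineer would, in place of code of your own. Each camera call takes 0.05 s, during which the arm holds its last target. There are 200 camera calls.

TASK

Take the round metal flange blank off its sloping rest and stand it on edge between the tines of the clamp station, setting it down rather than letting it drop. Then pump the red-handled lever through full strokes until the ram's sprung pad is pushed right home against the blank, moving the ram only with the lever, easing off when the lever goes hard instead of forcing it, and letting the lever come back up at the end. Leave the brass collet holder, the pink nozzle and the wrench where they are.

Things in the scene. Friction and masses are not known exactly. Their poses are not given: they have to be found in the camera images.
- flange_center (a point): Centre of the loose flange blank: flat metal disc, 120 mm diameter, 10 mm thick, 0.3 kg, faces alike (bolt holes and brass middle are only marks). z = the disc's axis. At the start it leans on the rest, its plane 30 degrees off vertical, top rim nearer the robot. The upper rim is free on both sides: pinch it across the thickness with fingers tilted into the disc's plane.
- rest: Fixed sloping rest: black base 120 x 120 x 12 mm, two leaning 10 mm steel bars 60 mm apart under the blank (ending 25 mm up-slope of its centre) and two brass pegs under its lower rim. Origin on the table, 85 mm below the blank's starting centre; the blank leans towards the rest's -x.
- clamp: Fixed clamp station, base 160 x 270 x 12 mm. Origin on the table under the middle of the tine slot, z up. Two U-shaped tine pairs at x = -37 and +37 mm leave a slot from y = -7 to +7 mm; tines 116 mm high, flared at the top, bottom bars cradle the blank's rim. Blue pump body at x = -40 to 60, y = -102 to -202 mm, 107 mm high (cap 119).
- seat (a point): Where the blank's centre must be once it stands in the cradle between the tines, 75 mm above the table (its top rim is then at 135 mm). Axes as clamp; the blank's axis must lie along y.
- ram: Steel ram, 28 mm diameter, sliding out of the pump body along the clamp's +y, 75 mm up; origin at its nose's centre, at the start 65 to 95 mm from the slot's middle. A full lever stroke feeds it about 20 mm (the first 8 to 28 mm) and it stays there when the lever returns. To feed on, the lever must rise and fall at least 0.5 rad. Not to be touched by the robot.
- pad (a joint): How far the black sprung pad (36 mm diameter, orange stem) is pressed into the ram's nose, m: 0 free (pad face 20 mm ahead of the nose), 0.012 right home. Spring about 0.5 N per mm.
- pump_lever (a joint): Pump lever angle, rad: 0 up (sprung there), 0.70 down on its stop. Hinge along the clamp's y through clamp point x = -45, y = -152, z = 100 mm. A free stroke takes 4 to 10 N at the handle; once the pad is home and the blank tight it goes hard part way down, 12 N and more. It springs up by itself when let go.
- handle (a point): Red cross bar on the lever's end, 24 mm diameter, 80 mm long along the clamp's y, to be pushed down from above. This point is its centre, 150 mm from the hinge: at lever angle a it is at clamp x = -45 - 150 cos(0.42 - a), z = 100 + 150 sin(0.42 - a) mm, so 161 mm up at rest and 59 mm when down.
- collet: Bystander: brass collet holder, 40 mm diameter, 65 mm tall, standing. Origin at the centre of its underside.
- nozzle: Bystander: pink ceramic nozzle cup, 48 mm diameter, 60 mm tall, standing. Origin at the centre of its underside.
- wrench: Bystander: steel wrench 160 mm long, lying flat along its x. Origin at its underside.
Things that resemble listed ones, but are neither listed nor needed, are in the scene too. What is meant by the part that bears flange_center is not orange, and is the smaller of those in its own colour.

How it is judged:
By the outcome, as a careful person would: the job done as asked, in the order asked, and still so for the second after the job is handed in, with the robot touching nothing.
It also fails if it takes over 64 s, if anything falls off the work surface, if the arm or the gripper's body presses on something with over 40 N, if the wrist force passes 120 N, or if a joint passes its speed limit or range.

## Working session

There is one attempt and no reset: what is moved stays moved. The work goes in short steps, Python scripts to look and compute and a tool call to move; the robot and the scene stay as the last step left them, time stands still between calls to the robot, and variables do not carry over. Pictures are saved under pics/ and viewed, at most 10 in all, crops included, and the job is handed in when it is done.

Besides the shell and the picture viewer there is one more tool, called after "Emit:" as name(argument=value, ...) on one line, values as JSON. play_rows: Moves the arm, as the interface text tells. Its arguments: {"type":"object","properties":{"xyz":{"type":"array","items":{"type":"array","items":{"type":"number"}}},"rot":{"type":"array","items":{"type":"array","items":{"type":"number"}}},"grip":{"type":"array","items":{"type":"number"}}},"required":["xyz","rot","grip"]}

```bash
ls; mkdir -p pics; python3 - <<'E'
from bench import readout, vision, ctrl
import cv2,numpy as np
o=readout.get_obs();print(o, ctrl.tips_ahead)
for n in("side","top"):
    c=vision.camera(n);cv2.imwrite(f"pics/{n}0.png",c["color"][...,::-1]);np.savez(f"pics/{n}0.npz",**c)
    print(c["camera_matrix"],c["extrinsics"])
E
```

```text
pics
{'time_s': 0.0, 'q': array([ 9.10683766e-01,  1.81534950e-01,  1.60800975e+00,  2.65864804e-05,
        1.35379536e+00, -2.06295824e-01]), 'dq': array([0.00114179, 0.00044867, 0.00093105, 0.00012245, 0.00078632,
       0.00130476]), 'joint_efforts': array([ 7.87727222e-04, -4.44864035e+01, -3.51339304e+01, -1.38934465e-04,
        8.86649854e-03, -1.31377737e-05]), 'eef_pos': array([0.25173029, 0.51639335, 0.24938671]), 'eef_rot': array([-3.78543431e-04,  2.24968935e-01,  9.74365545e-01, -7.87545208e-04]), 'wrist_force': array([-0.46590365, -0.31793295, -0.22562285]), 'torque': array([-0.00822901,  0.03865072, -0.0094596 ]), 'grasp_force': 0.0, 'opening': 1.0020528367975101} 0.019
[[446.41148629   0.         281.01542289]
 [  0.         446.41148629 206.68579791]
 [  0.           0.           1.        ]] [[ 0.8368199  -0.42092299  0.35008039  0.18179396]
 [-0.54745623 -0.6490912   0.52817827 -0.53751314]
 [ 0.00491172 -0.63364378 -0.77360935  0.98289268]
 [ 0.          0.          0.          1.        ]]
[[514.7359657    0.         280.22803937]
 [  0.         514.7359657  200.66979456]
 [  0.           0.           1.        ]] [[-0.00726251 -0.98364578  0.17996731  0.35405144]
 [-0.99985275  0.00434484 -0.01660113  0.05574378]
 [ 0.0155477  -0.18006138 -0.9835325   1.25765143]
 [ 0.          0.          0.          1.        ]]
```

View pics/side0.png

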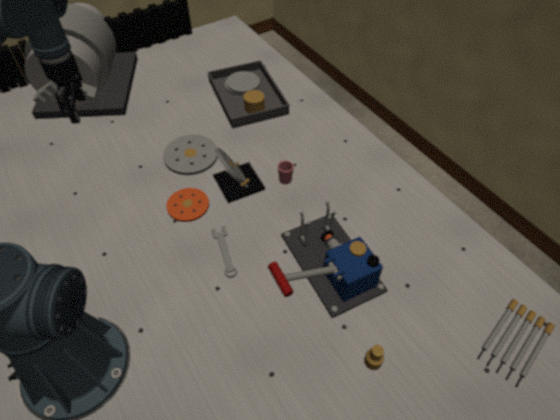

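View pics/top0.png

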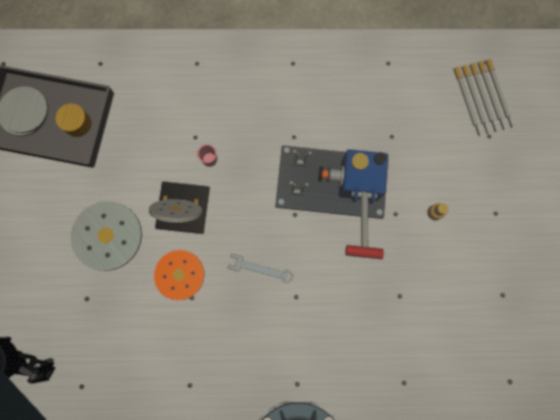

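Things that could be taken for the blank: the large grey disc flat on the table (top 106,236), the orange disc (180,275), the plain disc in the tray (22,110), and the grey disc leaning on the black rest (175,210). By the description (not orange, and the smaller of the grey ones) I choose the last. Next I'll check it in a close crop and measure it.

```bash
cat > h.py <<'E'
import numpy as np,cv2
from scipy.spatial.transform import Rotation as R
from bench import readout,vision,ctrl
def pose():
    o=readout.get_obs();q=o["eef_rot"];T=np.eye(4)
    T[:3,:3]=R.from_quat([q[1],q[2],q[3],q[0]]).as_matrix();T[:3,3]=o["eef_pos"];return T,o
def ext(c): return c["extrinsics"]
def cloud(c,E):
    K=c["camera_matrix"];d=c["depth"];v,u=np.mgrid[:d.shape[0],:d.shape[1]]
    p=np.stack([(u-K[0,2])/K[0,0]*d,(v-K[1,2])/K[1,1]*d,d],-1)
    w=p@E[:3,:3].T+E[:3,3];w[d==0]=np.nan;return w
def ray(c,E,uv,z):
    K=c["camera_matrix"];uv=np.atleast_2d(uv).astype(float)
    r=np.c_[(uv-[K[0,2],K[1,2]])/[K[0,0],K[1,1]],np.ones(len(uv))]@E[:3,:3].T
    return E[:3,3]+r*((z-E[2,3])/r[:,2])[:,None]
E
python3 - <<'E'
from h import *
for n in("top","side"):
    c=dict(np.load(f"pics/{n}0.npz"));W=cloud(c,c["extrinsics"]);img=c["color"].astype(int);hsv=cv2.cvtColor(c["color"],cv2.COLOR_RGB2HSV)
    print(n)
    boxes={"top":{"rest":(150,175,215,240),"clamp":(270,140,395,225)},"side":{"rest":(205,140,270,205),"clamp":(275,200,392,318)}}[n]
    for k,(a,b,e,f) in boxes.items():
        m=np.zeros(img.shape[:2],np.uint8);m[b:f,a:e]=1
        z=W[...,2]; mm=(m>0)&(img.max(-1)<95)&(z<0.025)&(z>0.004)
        cn=max(cv2.findContours(mm.astype(np.uint8),0,2)[0],key=cv2.contourArea)
        hp=cv2.convexHull(cn)[:,0]; P=ray(c,c["extrinsics"],hp,.012)[:,:2]
        r=cv2.minAreaRect((P*1000).astype(np.float32));print(k,"base z",np.nanmedian(z[mm]),"rect",r)
        if k=="rest":
            s=(m>0)&(z>0.035);Q=W[s];cen=Q.mean(0);u,sv,vt=np.linalg.svd(Q-cen,full_matrices=0)
            print(" disc n",len(Q),"cen",cen,"normal",vt[2],"sv",sv/np.sqrt(len(Q)),"zr",Q[:,2].min(),Q[:,2].max(), "yr",np.percentile(Q[:,1],[1,99]))
    red=(hsv[...,1]>170)&((hsv[...,0]<6)|(hsv[...,0]>172));a,b,e,f={"top":(340,240,390,262),"side":(262,255,300,300)}[n]
    m=np.zeros_like(red);m[b:f,a:e]=1;Q=W[m&red];print("handle",len(Q),np.nanmedian(Q,0),np.nanmin(Q,0),np.nanmax(Q,0))
    a,b,e,f={"top":(135,170,225,245),"side":(195,130,280,215)}[n]
    if n=="top": cr=cv2.resize(c["color"][b:f,a:e],None,fx=5,fy=5)
    else: cr2=cv2.resize(c["color"][b:f,a:e],None,fx=4,fy=4)
h=max(cr.shape[0],cr2.shape[0]);o=np.zeros((h,cr.shape[1]+cr2.shape[1],3),np.uint8);o[:cr.shape[0],:cr.shape[1]]=cr;o[:cr2.shape[0],cr.shape[1]:]=cr2
cv2.imwrite("pics/crop.png",o[...,::-1]);print(o.shape)
E
```

```text
top
rest base z 0.011448111957368723 rect ((567.0634765625, 275.0939636230469), (118.12530517578125, 118.05758666992188), 83.52735137939453)
 disc n 1022 cen [0.54724936 0.27532051 0.0946306 ] normal [-0.84003511  0.10249593 -0.53276223] sv [0.03470354 0.03073101 0.00239338] zr 0.03566012185426315 0.14307348931941855 yr [0.21999153 0.33066476]
clamp base z 0.011595490176767198 rect ((633.1587524414062, -65.48480987548828), (207.98338317871094, 157.1850128173828), 83.85501098632812)
  return np.nanmean(a, axis, out=out, keepdims=keepdims)
Traceback (most recent call last):
ValueError: zero-size array to reduction operation fmin which has no identity
```

```bash
python3 - <<'E'
from h import *
out=[]
for n in("top","side"):
    c=dict(np.load(f"pics/{n}0.npz"));E=c["extrinsics"];W=cloud(c,E);img=c["color"].astype(int);z=W[...,2]
    print(n)
    def box(a,b,e,f):
        m=np.zeros(z.shape,bool);m[b:f,a:e]=1;return m
    if n=="side":
        for k,bx in {"rest":(205,140,270,205),"clamp":(275,200,392,318)}.items():
            mm=box(*bx)&(img.max(-1)<95)&(z<0.025)&(z>0.004)
            cn=max(cv2.findContours(mm.astype(np.uint8),0,2)[0],key=cv2.contourArea)
            P=ray(c,E,cv2.convexHull(cn)[:,0],.012)[:,:2]
            print(k,"z",np.nanmedian(z[mm]),cv2.minAreaRect((P*1000).astype(np.float32)))
        Q=W[box(205,140,270,205)&(z>0.035)];cen=Q.mean(0);vt=np.linalg.svd(Q-cen,full_matrices=0)[2];print("disc",cen,vt[2])
    m=box(*{"top":(335,238,395,265),"side":(262,255,300,300)}[n])&(img[...,0]>90)&(img[...,1]<70)
    Q=W[m];print("handle",len(Q),np.nanmedian(Q,0),np.nanpercentile(Q,2,0),np.nanpercentile(Q,98,0),"uv",np.argwhere(m).mean(0)[::-1])
    # brass-centre mark, blue body, tine points
    hsv=cv2.cvtColor(c["color"],cv2.COLOR_RGB2HSV)
    bl=box(*{"top":(335,140,395,210),"side":(310,230,390,305)}[n])&(hsv[...,0]>100)&(hsv[...,0]<130)&(hsv[...,1]>120)
    Q=W[bl&(z>.1)&(z<.112)];print("blue top",len(Q),cv2.minAreaRect((Q[:,:2]*1000).astype(np.float32)))
    tn=box(*{"top":(278,145,325,215),"side":(290,195,345,262)}[n])&(z>.03)&(z<.13)
    Q=W[tn];print("tines",len(Q)); print(np.round(Q[Q[:,2]>.095][::3]*1000) if (Q[:,2]>.095).any() else np.round(Q[::8]*1000))
    a,b,e,f={"top":(135,170,225,245),"side":(195,130,280,215)}[n]
    out.append(cv2.resize(c["color"][b:f,a:e],(400,360)))
cv2.imwrite("pics/crop.png",np.hstack(out)[...,::-1])
E
```

```text
top
handle 318 [ 0.44200207 -0.13881615  0.17095796] [ 0.43153072 -0.17440024  0.16525825] [ 0.45275977 -0.10274982  0.17661102] uv [363.94968553 251.71698113]
blue top 955 ((632.1824340820312, -160.324462890625), (90.26192474365234, 88.34713745117188), 84.5005111694336)
tines 251
[[682.   6. 114.]
 [679.   6. 114.]
 [680.  -1. 113.]
 [677.   6. 116.]
 [678.  -1. 109.]
 [680. -27. 103.]
 [676. -33. 118.]
 [676.   1. 108.]
 [678.  -6. 101.]
 [676. -29. 110.]
 [674. -35. 115.]
 [677.  -6.  96.]
 [673. -29. 109.]
 [675.  -1.  96.]
 [673. -27. 103.]
 [636. -57.  97.]
 [609.  14. 113.]
 [605.  14. 118.]
 [607.   7. 111.]
 [604.   9. 116.]
 [604. -20. 114.]
 [604. -27. 113.]
 [603.   7. 107.]
 [605. -14.  99.]
 [601. -20. 117.]
 [602. -27. 113.]
 [602.   4. 100.]
 [601. -16. 107.]
 [599. -22. 115.]
 [600. -16. 100.]]
side
rest z 0.013787194850394036 ((569.391845703125, 274.1568298339844), (125.60564422607422, 120.353759765625), 83.46290588378906)
clamp z 0.01353874146808387 ((628.7636108398438, -28.162429809570312), (142.1563720703125, 140.93104553222656), 83.24113464355469)
disc [0.547091
[... 2356 characters left out ...]
 109.]
 [ 614. -140.  108.]
 [ 619. -145.  109.]
 [ 592. -127.  104.]
 [ 593. -136.  116.]
 [ 602. -136.  107.]
 [ 607. -140.  110.]
 [ 613. -144.  109.]
 [ 585. -128.  108.]
 [ 587. -136.  116.]
 [ 594. -138.  113.]
 [ 602. -140.  109.]
 [ 608. -144.  109.]
 [ 614. -147.  109.]
 [ 578. -133.  116.]
 [ 583. -137.  117.]
 [ 589. -141.  117.]
 [ 596. -143.  113.]
 [ 604. -145.  110.]
 [ 611. -148.  108.]
 [ 572. -133.  117.]
 [ 578. -136.  115.]
 [ 585. -139.  114.]
 [ 593. -141.  109.]
 [ 600. -143.  107.]
 [ 607. -146.  104.]
 [ 611. -151.  107.]
 [ 571. -134.  114.]
 [ 577. -138.  115.]
 [ 584. -140.  111.]
 [ 592. -141.  106.]
 [ 595. -148.  114.]
 [ 603. -150.  109.]
 [ 609. -153.  107.]]
```

View pics/crop.png

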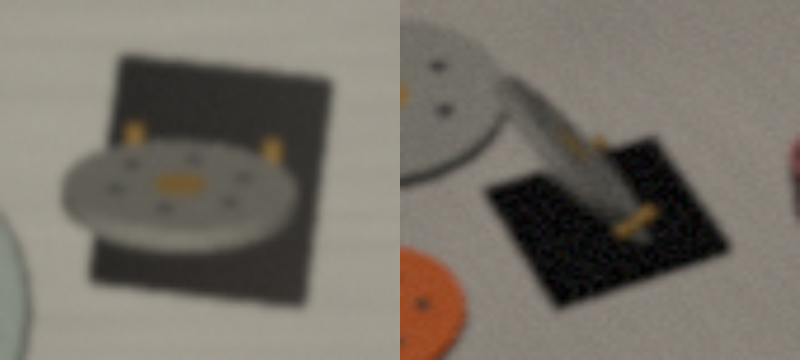

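The crop confirms it: a small grey disc with a brass middle leaning on the black rest, its top rim nearer the robot. The brass pegs sit at its lower rim. Now I'll work out the pre-grasp move.

```bash
cat >> h.py <<'E'
def frame(z,y):
    z=np.array(z,float);z/=np.linalg.norm(z);y=np.array(y,float);y-=z*(y@z);y/=np.linalg.norm(y)
    return np.c_[np.cross(y,z),y,z]
def rel(p,Rm):
    T,o=pose();d=T[:3,:3].T@(np.array(p)-T[:3,3]);r=R.from_matrix(T[:3,:3].T@Rm).as_rotvec()
    print("xyz mm",np.round(d*1000,1),"rot",np.round(r,3),"deg",np.degrees(np.linalg.norm(r)).round())
def rests(psi=np.radians(-6.5)):
    x=np.array([np.cos(psi),np.sin(psi),0]);u=-.5*x+[0,0,.8660];n=.866*x+[0,0,.5];return x,u,n
E
python3 - <<'E'
from h import *
x,u,n=rests();c=np.array([.546,.275,.086]);Rg=frame(-u,n)
g=c+.047*u;print(g,g+.12*u)
rel(g+.12*u,Rg)
print(vision.camera("wrist")["hand_eye"])
E
```

```text
[0.52265106 0.27766028 0.126702  ] [0.46303675 0.28445247 0.230622  ]
xyz mm [-291.6 -115.9   18.9] rot [-0.457 -0.321  1.201] deg 76.0
[[ 4.52179555e-04 -9.60116791e-01 -2.79598898e-01  7.09300618e-02]
 [ 9.99999873e-01  4.96180942e-04 -8.65960324e-05 -5.49460573e-04]
 [ 2.21873949e-04 -2.79598824e-01  9.60116893e-01 -1.23803707e-01]
 [ 0.00000000e+00  0.00000000e+00  0.00000000e+00  1.00000000e+00]]
```

Emit:
play_rows(xyz=[[-292,-116,19],[-292,-116,19],[-292,-116,19],[-292,-116,19],[-292,-116,19],[-292,-116,19],[-292,-116,19],[-292,-116,19],[-292,-116,19],[-292,-116,19]], rot=[[-0.457,-0.321,1.201],[-0.457,-0.321,1.201],[-0.457,-0.321,1.201],[-0.457,-0.321,1.201],[-0.457,-0.321,1.201],[-0.457,-0.321,1.201],[-0.457,-0.321,1.201],[-0.457,-0.321,1.201],[-0.457,-0.321,1.201],[-0.457,-0.321,1.201]], grip=[1,1,1,1,1,1,1,1,1,1])

```text
time_s: 1.4
eef_pos: [0.4637, 0.2846, 0.2313]
eef_rot: [0.193, 0.72, 0.643, 0.173]
wrist_force: [-0.2, 0.2, -0.5]
opening: 0.999
grasp_force: 0.0
```

```bash
python3 - <<'E'
from h import *
T,o=pose();c=vision.camera("wrist");E=T@c["hand_eye"];W=cloud(c,E);np.savez("pics/w1.npz",E=E,**c)
cv2.imwrite("pics/w1.png",c["color"][...,::-1])
x,u,n=rests();yv=np.cross(n,u)
z=W[...,2];s=(z>.03)&(np.hypot(W[...,0]-.546,W[...,1]-.275)<.075)
Q=W[s];print(len(Q))
top=Q[Q@u>np.nanmax(Q@u)-.03]
print("u max",np.percentile(Q@u,[99,99.8]),"ncoord top",np.percentile(top@n,[2,25,50,75,98]),"y",np.percentile(Q@yv,[1,99]))
cc=np.array([.546,.275,.086]);print("guess",cc@u,cc@n,cc@yv)
# front (robot-facing lower) or upper face plane
vt=np.linalg.svd(Q-Q.mean(0),full_matrices=0);print(vt[2][2])
E
```

```text
14872
u max [0.04474225 0.04686414] ncoord top [0.52793773 0.53834436 0.545602   0.54911733 0.55550675] y [-0.39132961 -0.3020747 ]
guess -0.18120367470662124 0.4858371965918679 -0.3350264732148774
[-0.96858496  0.10984659 -0.22310738]
```

View pics/w1.png

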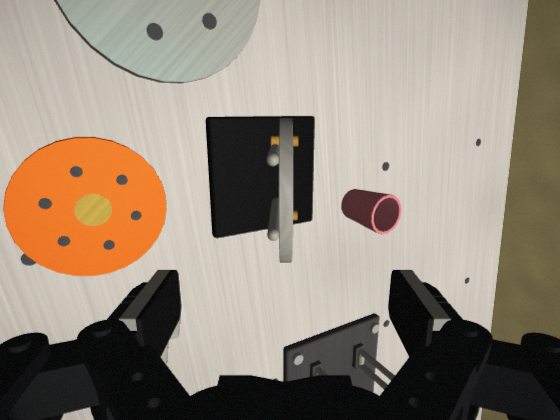

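The wrist view shows the blank edge-on, columns 279–293 and rows 118–262, lying centrally between the fingers. The steel bars are to its left. Next I'll measure the rim.

```bash
python3 - <<'E'
from h import *
c=dict(np.load("pics/w1.npz"));E=c["E"];W=cloud(c,E);T,_=pose();z=W[...,2]
m=np.zeros(z.shape,bool);m[112:268,272:298]=1;m&=(z>.05)&(c["color"].max(-1)>90)
P=(W[m]-T[:3,3])@T[:3,:3]*1000   # tool coords mm
print(len(P));zz=P[:,2];t=P[zz<np.percentile(zz,3)+6]
print("tool z near",np.percentile(zz,[1,5,50,95]),"x range",np.percentile(P[:,0],[.5,50,99.5]))
for a in range(-60,61,20):
    k=P[abs(P[:,0]-a)<8]
    if len(k): print(a,"minz",np.percentile(k[:,2],3).round(1),"y lo/hi",np.percentile(k[:,1],[2,50,98]).round(1))
vs,us=np.nonzero(m)
for v in (130,160,190,220,250):
    print(v,us[vs==v].min(),us[vs==v].max(),np.round((W[v,us[vs==v]]-T[:3,3])@T[:3,:3]*1000).astype(int)[[0,len(us[vs==v])//2,-1]].tolist())
E
```

```text
2011
tool z near [108.52973255 109.30182433 115.63038233 140.63341195] x range [-49.30104332  13.24854765  55.99419773]
-40 minz 120.8 y lo/hi [-3.7  1.2  5.7]
-20 minz 111.1 y lo/hi [-9.6 -1.   5.4]
0 minz 108.3 y lo/hi [-3.8  0.4  5.2]
20 minz 109.8 y lo/hi [-3.7  0.7  5.1]
40 minz 116.8 y lo/hi [-9.1 -0.3  5.2]
60 minz 134.8 y lo/hi [-3.3  1.1  5.5]
130 280 292 [[55, -3, 139], [55, 1, 139], [55, 5, 139]]
160 272 292 [[34, -9, 140], [36, -2, 120], [36, 5, 120]]
190 279 292 [[17, -4, 111], [17, 1, 112], [17, 5, 111]]
220 278 292 [[-23, -6, 171], [-4, 1, 110], [-4, 5, 111]]
250 279 292 [[-31, -4, 121], [-30, 1, 120], [-30, 6, 119]]
```

Emit:
play_rows(xyz=[[2,1,30],[2,1,60],[2,1,90],[2,1,110],[2,1,121],[2,1,121],[2,1,121],[2,1,121],[2,1,121],[2,1,121]], rot=[[0,0,0],[0,0,0],[0,0,0],[0,0,0],[0,0,0],[0,0,0],[0,0,0],[0,0,0],[0,0,0],[0,0,0]], grip=[1,1,1,1,1,0.8,0.5,0.3,0.05,0])

```text
time_s: 2.7
eef_pos: [0.525, 0.28, 0.1277]
eef_rot: [0.193, 0.721, 0.643, 0.174]
wrist_force: [-4.4, 0.1, 4.3]
opening: 0.105
grasp_force: 58.8
```

Emit:
play_rows(xyz=[[0,0,0],[0,0,0],[0,0,0],[0,0,0],[0,0,0],[0,0,0],[0,0,0],[0,0,0],[0,0,-3],[0,0,-6]], rot=[[0,0,0],[0,0,0],[0,0,0],[0,0,0],[0,0,0],[0,0,0],[0,0,0],[0,0,0],[0,0,0],[0,0,0]], grip=[0,0,0,0,0,0,0,0,0,0])

```text
time_s: 3.95
eef_pos: [0.5219, 0.2799, 0.1321]
eef_rot: [0.193, 0.721, 0.643, 0.173]
wrist_force: [3.3, 0.2, -3.3]
opening: 0.108
grasp_force: 58.5
```

Emit:
play_rows(xyz=[[0,0,-10],[0,0,-20],[0,0,-35],[0,0,-50],[0,0,-70],[0,0,-90],[0,0,-110],[0,0,-130],[0,0,-140],[0,0,-140]], rot=[[0,0,0],[0,0,0],[0,0,0],[0,0,0],[0,0,0],[0,0,0],[0,0,0],[0,0,0],[0,0,0],[0,0,0]], grip=[0,0,0,0,0,0,0,0,0,0])

```text
time_s: 5.2
eef_pos: [0.4519, 0.2881, 0.2541]
eef_rot: [0.193, 0.72, 0.643, 0.174]
wrist_force: [-0.3, -0.5, -2.9]
opening: 0.107
grasp_force: 59.2
```

```bash
python3 - <<'E'
from h import *
a=np.radians(-6);Rd=frame([0,0,-1],[-np.sin(a),np.cos(a),0])
rel([.640,-.011,.26],Rd);print(pose()[1]["q"])
E
```

```text
xyz mm [-276.   194.2  104.9] rot [ 0.412  0.412 -1.54 ] deg 94.0
[ 0.51070026 -0.12138583  1.99449834 -0.39185486  0.86676405  0.81887294]
```

Emit:
play_rows(xyz=[[-28,19,10],[-55,39,21],[-83,58,32],[-110,78,42],[-138,97,52],[-166,117,63],[-193,136,73],[-221,155,84],[-248,175,94],[-276,194,105]], rot=[[0.041,0.041,-0.154],[0.082,0.082,-0.308],[0.124,0.124,-0.462],[0.165,0.165,-0.616],[0.206,0.206,-0.77],[0.247,0.247,-0.924],[0.288,0.288,-1.078],[0.33,0.33,-1.232],[0.371,0.371,-1.386],[0.412,0.412,-1.54]], grip=[0,0,0,0,0,0,0,0,0,0])

```text
time_s: 6.45
eef_pos: [0.6407, -0.0131, 0.258]
eef_rot: [0.003, 0.068, 0.998, 0.004]
wrist_force: [-0.6, 0.2, -2.9]
opening: 0.108
grasp_force: 59.1
```

```bash
python3 - <<'E'
from h import *
T,o=pose();print(o["eef_pos"],o["opening"],o["dq"].round(2));c=vision.camera("wrist");np.savez("pics/w2.npz",E=T@c["hand_eye"],T=T,**c)
s=vision.camera("side");np.savez("pics/side2.npz",**s)
cv2.imwrite("pics/w2.png",c["color"][...,::-1])
E
```

```text
[ 0.64067568 -0.01312482  0.25798117] 0.10815020021744312 [-0.16  0.62 -0.78 -0.37  0.55 -1.47]
```

View pics/w2.png

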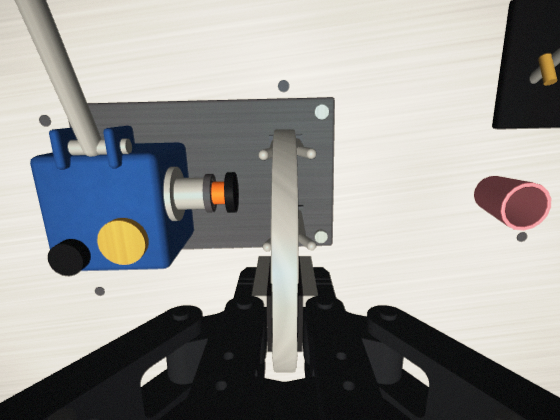

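The wrist view shows the tines' tips at (264,155)/(311,154) and (270,246)/(309,240) on either side of the held blank. The ram and its orange-stemmed pad are at the left (170–238,192).

```bash
cat > tin.py <<'E'
from h import *
def tines(f):
    c=dict(np.load(f));E=c["E"];T=c["T"];W=cloud(c,E);z=W[...,2];out=[]
    for (a,b) in [(262,155),(313,154),(270,246),(311,240)]:
        m=np.zeros(z.shape,bool);m[b-14:b+14,a-14:a+14]=1;m&=(z>.100)&(z<.125)&(c["color"].max(-1)>70)
        Q=W[m];l=np.nanmedian(Q,0) if len(Q)else np.full(3,np.nan);out.append(l);print(len(Q),np.round(l*1000,1),"tool",np.round((l-T[:3,3])@T[:3,:3]*1000,1))
    m=np.zeros(z.shape,bool);m[90:255,240:345]=1;m&=(z<.018)&(z>.006)&(c["color"].max(-1)<110)
    vs,us=np.nonzero(m);
    # right edge and top edge of base by rays on z=.012
    for nm,pts in(("right",[(us[vs==v].max(),v) for v in range(125,222,6) if (vs==v).any()]),("top",[(u,vs[us==u].min()) for u in range(240,330,5) if (us==u).any()])):
        P=ray(c,E,pts,.012)[:,:2];l=cv2.fitLine((P*1000).astype(np.float32),cv2.DIST_HUBER,0,.1,.01).ravel();print(nm,np.degrees(np.arctan2(l[1],l[0])),l[2:])
E
python3 -c "
from tin import *
tines('pics/w2.npz');print(pose()[0])"
```

```text
136 [601.6 -21.6 113.9] tool [ 38.5 -14.8 143.7]
165 [605.3   9.7 113.1] tool [ 39.   16.7 144.8]
80 [674.8 -31.4 114.7] tool [-35.4 -14.5 143.4]
158 [678.3   1.4 111.2] tool [-34.5  18.4 147.1]
right -6.958299 [637.9332    39.386585]
top 83.41214 [561.845     -8.963044]
[[-0.99005546  0.14045375  0.00793315  0.64190254]
 [ 0.14050086  0.99006399  0.0057281  -0.01478897]
 [-0.0070498   0.00678575 -0.99995213  0.25713239]
 [ 0.          0.          0.          1.        ]]
```

Emit:
play_rows(xyz=[[0,0,3],[0,0,6],[0,0,8],[0,0,8],[0,0,8],[0,0,8],[0,0,8],[0,0,8],[0,0,8],[0,0,8]], rot=[[0,0,0.014],[0,0,0.014],[0,0,0.014],[0,0,0.014],[0,0,0.014],[0,0,0.014],[0,0,0.014],[0,0,0.014],[0,0,0.014],[0,0,0.014]], grip=[0,0,0,0,0,0,0,0,0,0])

```text
time_s: 7.8
eef_pos: [0.6402, -0.0114, 0.2512]
eef_rot: [0.005, 0.078, 0.997, 0.004]
wrist_force: [0.1, -0.6, -2.6]
opening: 0.104
grasp_force: 59.2
```

```bash
python3 - <<'E'
from tin import *
T,o=pose();print(T.round(4),o["dq"].round(3));c=vision.camera("wrist");np.savez("pics/w3.npz",E=T@c["hand_eye"],T=T,**c)
tines("pics/w3.npz")
W=cloud(c,T@c["hand_eye"]);P=(W-T[:3,3])@T[:3,:3]*1000
# disc rim: light grey edge-on strip
for v in range(135,375,20):
    r=P[v,255:315];k=(r[:,2]<100)&(abs(r[:,1])<9)&(c["color"][v,255:315].max(-1)>110)
    if k.sum()>3: print(v,np.round(r[k].min(0),1),np.round(r[k].max(0),1))
s=vision.camera("side");t=vision.camera("top")
for n,q in(("side",s),("top",t)):
    W=cloud(q,q["extrinsics"]);P=(W-T[:3,3])@T[:3,:3]*1000
    m=(abs(P[...,0])<75)&(abs(P[...,1])<9)&(P[...,2]>22)&(P[...,2]<125);Q=P[m];print(n,len(Q),np.percentile(Q,[1,99],axis=0).round(1).tolist())
    if len(Q)>50: print(" plane normal",np.linalg.svd(Q-Q.mean(0),full_matrices=0)[2][2].round(3))
E
```

```text
[[-0.9879  0.1547  0.0101  0.6402]
 [ 0.1547  0.9879  0.0077 -0.0114]
 [-0.0088  0.0092 -0.9999  0.2512]
 [ 0.      0.      0.      1.    ]] [-0.     0.001 -0.     0.002  0.001  0.001]
171 [601.9 -20.7 113. ] tool [ 37.6 -16.4 137.8]
150 [605.4  10.4 113.8] tool [ 39.   14.9 137.3]
103 [674.5 -30.6 114.3] tool [-35.6 -15.  137.1]
167 [678.3   1.6 112.2] tool [-34.4  17.4 139.5]
right -6.694121 [644.22565  38.65057]
top 83.569305 [562.68475     -0.93884826]
155 [52.9 -5.6 17.6] [53.2  3.7 20.5]
175 [46.4 -5.3  9. ] [46.8  3.9 11.2]
195 [40.  -5.5  2.2] [40.6  4.1  4.9]
215 [33.5 -5.4 -1.7] [34.1  4.1  0.4]
235 [27.3 -5.  -6.2] [28.1  4.  -3.8]
255 [20.4 -5.3 -8.5] [21.5  4.3 -6. ]
275 [ 13.8  -5.2 -10.6] [14.8  4.3 -8.5]
295 [  6.1  -8.7 -19.3] [11.9  8.4 -9.1]
315 [ -2.1  -5.  -11.8] [-0.5  3.7 -9.2]
335 [-11.1  -4.8 -10.7] [-9.6  3.8 -8.6]
355 [-23.2  -5.4  -6.5] [-21.7   4.5  -4.6]
side 868 [[-57.1, -7.1, 22.8], [58.6, 1.3, 102.8]]
 plane normal [-0.007  1.     0.005]
top 14 [[-3.6, 3.7, 24.5], [32.5, 4.2, 101.5]]
```

```bash
python3 - <<'E'
from h import *
a=np.radians(-6.8);Rd=frame([0,0,-1],[-np.sin(a),np.cos(a),0]);rel([.642,-.0097,.232],Rd)
E
```

```text
xyz mm [-1.3  1.7 19.3] rot [ 0.009  0.009 -0.037] deg 2.0
```

Emit:
play_rows(xyz=[[-0.4,0.5,5],[-0.9,1,10],[-1.3,1.7,15],[-1.3,1.7,19],[-1.3,1.7,19],[-1.3,1.7,19],[-1.3,1.7,19],[-1.3,1.7,19],[-1.3,1.7,19],[-1.3,1.7,19]], rot=[[0.003,0.003,-0.012],[0.006,0.006,-0.025],[0.009,0.009,-0.037],[0.009,0.009,-0.037],[0.009,0.009,-0.037],[0.009,0.009,-0.037],[0.009,0.009,-0.037],[0.009,0.009,-0.037],[0.009,0.009,-0.037],[0.009,0.009,-0.037]], grip=[0,0,0,0,0,0,0,0,0,0])

```text
time_s: 9.2
eef_pos: [0.642, -0.0097, 0.2324]
eef_rot: [0.0, 0.059, 0.998, 0.0]
wrist_force: [-0.4, 0.3, -3.0]
opening: 0.109
grasp_force: 59.1
```

```bash
python3 - <<'E'
from tin import *
T,o=pose();a=np.radians(-6.8);Rd=frame([0,0,-1],[-np.sin(a),np.cos(a),0]);rel([.642,-.0097,.232],Rd);print(o["wrist_force"])
c=vision.camera("wrist");np.savez("pics/w4.npz",E=T@c["hand_eye"],T=T,**c);cv2.imwrite("pics/w4.png",c["color"][90:260,215:355][...,::-1].repeat(4,0).repeat(4,1)[:600])
tines("pics/w4.npz")
E
```

```text
xyz mm [-0.  -0.   0.4] rot [0. 0. 0.] deg 0.0
[-0.44227429  0.25911171 -2.96445029]
195 [602.  -20.7 112.9] tool [ 38.5 -15.7 119.4]
192 [605.5  10.  113.3] tool [ 38.6  15.3 119.1]
77 [673.4 -28.2 108.6] tool [-33.3 -14.7 123.8]
56 [6.766e+02 2.000e-01 1.055e+02] tool [-33.2  13.9 126.9]
right -6.65791 [638.55316  39.14311]
top 84.12997 [562.4455    -3.057028]
```

View pics/w4.png

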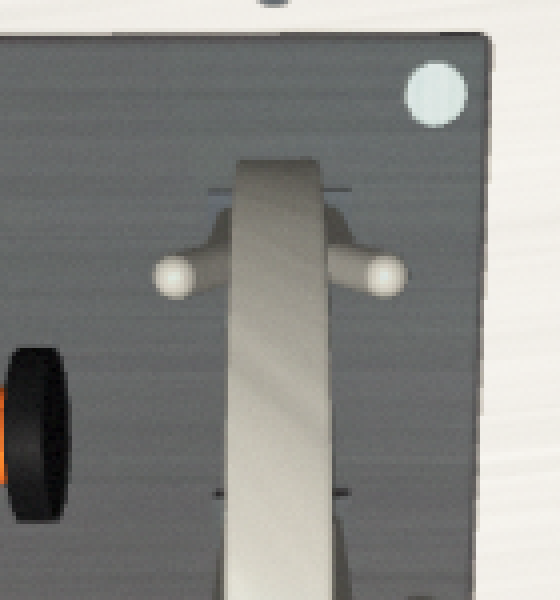

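The blank sits midway between the two tine tips (crop 175 and 385, blank 232–328), so I'm lowering it.

Emit:
play_rows(xyz=[[0,0,7],[0,0,14],[0,0,21],[0,0,29],[0,0,37],[0,0,45],[0,0,53],[0,0,61],[0,0,68],[0,0,75]], rot=[[0,0,0],[0,0,0],[0,0,0],[0,0,0],[0,0,0],[0,0,0],[0,0,0],[0,0,0],[0,0,0],[0,0,0]], grip=[0,0,0,0,0,0,0,0,0,0])

```text
time_s: 10.5
eef_pos: [0.642, -0.0097, 0.1569]
eef_rot: [0.0, 0.059, 0.998, 0.0]
wrist_force: [-1.1, -0.2, -3.1]
opening: 0.105
grasp_force: 59.2
```

Emit:
play_rows(xyz=[[0,0,4],[0,0,8],[0,0,12],[0,0,16],[0,0,20],[0,0,23],[0,0,26],[0,0,28],[0,0,29],[0,0,30]], rot=[[0,0,0],[0,0,0],[0,0,0],[0,0,0],[0,0,0],[0,0,0],[0,0,0],[0,0,0],[0,0,0],[0,0,0]], grip=[0,0,0,0,0,0,0,0,0,0])

```text
time_s: 11.75
eef_pos: [0.6421, -0.0097, 0.1274]
eef_rot: [0.0, 0.059, 0.998, 0.0]
wrist_force: [0.6, 0.5, -2.8]
opening: 0.105
grasp_force: 59.2
```

Three mm to go by my estimate, so I'm creeping down.

Emit:
play_rows(xyz=[[0,0,0.3],[0,0,0.6],[0,0,0.9],[0,0,1.2],[0,0,1.5],[0,0,1.8],[0,0,2],[0,0,2],[0,0,2],[0,0,2]], rot=[[0,0,0],[0,0,0],[0,0,0],[0,0,0],[0,0,0],[0,0,0],[0,0,0],[0,0,0],[0,0,0],[0,0,0]], grip=[0,0,0,0,0,0,0,0,0,0])

```text
time_s: 13.0
eef_pos: [0.642, -0.0096, 0.1253]
eef_rot: [0.0, 0.059, 0.998, 0.0]
wrist_force: [-0.5, 0.6, -3.1]
opening: 0.109
grasp_force: 59.2
```

Emit:
play_rows(xyz=[[0,0,0.3],[0,0,0.6],[0,0,0.9],[0,0,1.2],[0,0,1.5],[0,0,1.5],[0,0,1.5],[0,0,1.5],[0,0,1.5],[0,0,1.5]], rot=[[0,0,0],[0,0,0],[0,0,0],[0,0,0],[0,0,0],[0,0,0],[0,0,0],[0,0,0],[0,0,0],[0,0,0]], grip=[0,0,0,0,0,0,0,0,0,0])

```text
time_s: 14.25
eef_pos: [0.6424, -0.0098, 0.1243]
eef_rot: [0.001, 0.059, 0.998, -0.0]
wrist_force: [1.0, -0.2, 4.8]
opening: 0.102
grasp_force: 60.2
```

Emit:
play_rows(xyz=[[0,0,0.3],[0,0,0.3],[0,0,0.3],[0,0,0.3],[0,0,0.3],[0,0,0.3],[0,0,0.3],[0,0,0.3],[0,0,0.3],[0,0,0.3]], rot=[[0,0,0],[0,0,0],[0,0,0],[0,0,0],[0,0,0],[0,0,0],[0,0,0],[0,0,0],[0,0,0],[0,0,0]], grip=[0.08,0.1,0.11,0.12,0.13,0.14,0.16,0.2,0.25,0.3])

```text
time_s: 15.5
eef_pos: [0.642, -0.0097, 0.1235]
eef_rot: [0.0, 0.059, 0.998, 0.0]
wrist_force: [-0.7, -0.1, 0.6]
opening: 0.303
grasp_force: 0.0
```

Emit:
play_rows(xyz=[[0,0,-10],[0,0,-25],[0,0,-40],[0,0,-60],[0,0,-80],[0,0,-95],[0,0,-105],[0,0,-110],[0,0,-110],[0,0,-110]], rot=[[0,0,0],[0,0,0],[0,0,0],[0,0,0],[0,0,0],[0,0,0],[0,0,0],[0,0,0],[0,0,0],[0,0,0]], grip=[0.3,0.3,0.3,0.3,0.3,0.3,0.3,0.3,0.3,0.3])

```text
time_s: 16.75
eef_pos: [0.6416, -0.0096, 0.2327]
eef_rot: [-0.001, 0.059, 0.998, 0.0]
wrist_force: [0.1, -0.7, 0.2]
opening: 0.298
grasp_force: 0.0
```

```bash
python3 - <<'E'
from tin import *
T,o=pose();print(o["eef_pos"],o["time_s"])
c=vision.camera("wrist");E=T@c["hand_eye"];np.savez("pics/w5.npz",E=E,T=T,**c);s=vision.camera("side");np.savez("pics/side5.npz",**s)
cv2.imwrite("pics/w5.png",np.hstack([c["color"][60:340,60:460],cv2.resize(s["color"][190:330,250:450],(400,280))])[...,::-1])
a=np.radians(-6.8);C=np.array([[np.cos(a),-np.sin(a),0],[np.sin(a),np.cos(a),0],[0,0,1]]);og=np.array([.6405,-.0101,0])
for n,q,e in(("w",c,E),("side",s,s["extrinsics"])):
    W=(cloud(q,e)-og)@C*1000
    m=(abs(W[...,0])<65)&(abs(W[...,1])<12)&(W[...,2]>118)&(W[...,2]<145);Q=W[m];print(n,len(Q),"rim",np.percentile(Q,[1,50,99],axis=0).round(1).tolist())
    h=cv2.cvtColor(q["color"],cv2.COLOR_RGB2HSV);m=(W[...,2]>60)&(W[...,2]<100)&(abs(W[...,0])<25)&(W[...,1]<-5)&(W[...,1]>-100)
    k=m&(q["color"].max(-1)<60);print(" pad y",np.percentile(W[k][:,1],[2,50,98]).round(1) if k.any() else None)
    k=m&(h[...,0]<16)&(h[...,1]>150);print(" orange y",np.percentile(W[k][:,1],[2,50,98]).round(1)if k.any() else None)
    k=(W[...,0]<-150)&(W[...,0]>-215)&(W[...,1]<-90)&(W[...,1]>-210)&(W[...,2]>50);print(" handle",k.sum(),np.nanmedian(W[k],0).round(1) if k.any() else None)
E
```

```text
[ 0.64158802 -0.00962269  0.23265729] 16.75
w 1701 rim [[-39.6, -4.8, 118.7], [-6.7, -0.1, 131.6], [41.0, 5.1, 135.7]]
 pad y [-68.7 -48.4 -45. ]
 orange y [-65.4 -60.5 -54.6]
 handle 0 None
side 197 rim [[-41.0, -6.5, 118.5], [-1.1, -2.9, 128.4], [41.4, 6.4, 138.3]]
 pad y [-71.  -51.2  -5.1]
 orange y [-61.2 -53.9 -51. ]
 handle 463 [-179.8 -156.6  171.4]
```

View pics/w5.png

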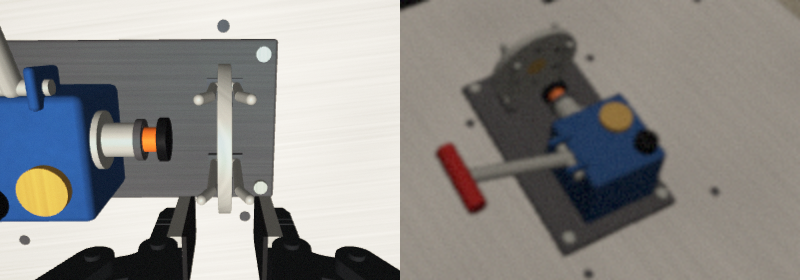

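The blank stands centred in the cradle between the tines (left panel, 225,140), top at 135 mm. The pad is free, its face at y ≈ −45 mm. Now to the handle.

```bash
python3 - <<'E'
from h import *
a=np.radians(-6.8);Rd=frame([0,0,-1],[-np.sin(a),np.cos(a),0]);rel([.4418,-.1395,.207],Rd)
E
```

```text
xyz mm [ 183.1 -152.6   25.9] rot [ 0.    -0.001  0.   ] deg 0.0
```

Emit:
play_rows(xyz=[[15,-12,0],[45,-38,0],[80,-67,0],[115,-96,0],[150,-125,0],[175,-145,5],[183,-153,12],[183,-153,20],[183,-153,26],[183,-153,26]], rot=[[0,0,0],[0,0,0],[0,0,0],[0,0,0],[0,0,0],[0,0,0],[0,0,0],[0,0,0],[0,0,0],[0,0,0]], grip=[0.2,0.1,0,0,0,0,0,0,0,0])

```text
time_s: 18.1
eef_pos: [0.4424, -0.1393, 0.2067]
eef_rot: [-0.001, 0.059, 0.998, 0.0]
wrist_force: [0.0, -0.1, 0.9]
opening: -0.002
grasp_force: 0.0
```

Emit:
play_rows(xyz=[[0,0,12],[4,0,25],[8,0,38],[10,0,51],[12,0,64],[13,0,77],[12,0,90],[11,0,102],[8,0,112],[7,0,115]], rot=[[0,0,0],[0,0,0],[0,0,0],[0,0,0],[0,0,0],[0,0,0],[0,0,0],[0,0,0],[0,0,0],[0,0,0]], grip=[0,0,0,0,0,0,0,0,0,0])

```text
time_s: 19.35
eef_pos: [0.434, -0.1388, 0.0915]
eef_rot: [-0.002, 0.059, 0.998, 0.0]
wrist_force: [-5.3, -0.1, 7.5]
opening: -0.001
grasp_force: 4.1
```

Emit:
play_rows(xyz=[[2,0,-10],[4,0,-22],[5,0,-35],[6,0,-48],[5,0,-61],[3,0,-74],[0,0,-87],[-4,0,-100],[-7,0,-108],[-7,0,-108]], rot=[[0,0,0],[0,0,0],[0,0,0],[0,0,0],[0,0,0],[0,0,0],[0,0,0],[0,0,0],[0,0,0],[0,0,0]], grip=[0,0,0,0,0,0,0,0,0,0])

```text
time_s: 20.6
eef_pos: [0.4423, -0.14, 0.2006]
eef_rot: [-0.0, 0.059, 0.998, 0.0]
wrist_force: [0.2, 0.1, 0.4]
opening: -0.001
grasp_force: 0.0
```

```bash
cat > ram.py <<'E'
from h import *
a=np.radians(-6.8);C=np.array([[np.cos(a),-np.sin(a),0],[np.sin(a),np.cos(a),0],[0,0,1]]);og=np.array([.6405,-.0101,0])
T,o=pose();print(o["time_s"],o["eef_pos"].round(4),o["wrist_force"].round(1))
for n in("top","side"):
    q=vision.camera(n);np.savez(f"pics/{n}_{o['time_s']:.1f}.npz",**q);W=(cloud(q,q["extrinsics"])-og)@C*1000
    P=ray(q,q["extrinsics"],[[u,v] for v in range(420) for u in range(560)],.089).reshape(420,560,3);P=(P-og)@C*1000
    h=cv2.cvtColor(q["color"],cv2.COLOR_RGB2HSV)
    k=(abs(P[...,0])<25)&(P[...,1]<-2)&(P[...,1]>-100)&((h[...,0]<16)&(h[...,1]>140))
    print(n,"orange",k.sum(),np.percentile(P[k][:,1],[2,50,98]).round(1)if k.any() else None)
    k=(abs(W[...,0])<45)&(abs(W[...,1])<12)&(W[...,2]>118)&(W[...,2]<145);print(" rim",k.sum(),np.percentile(W[k],[1,50,99],axis=0).round(1).tolist())
    k=(W[...,0]<-150)&(W[...,0]>-215)&(W[...,1]<-90)&(W[...,1]>-210)&(W[...,2]>40)&(h[...,1]>150)&((h[...,0]<8)|(h[...,0]>170));print(" handle",k.sum(),np.nanmedian(W[k],0).round(1) if k.any() else None)
E
python3 ram.py
```

```text
20.6 [ 0.4423 -0.14    0.2006] [0.2 0.1 0.4]
top orange 43 [-38.5 -32.2 -26.3]
 rim 160 [[-41.7, -5.4, 118.4], [-3.2, -0.4, 129.8], [39.7, 4.5, 138.0]]
 handle 0 None
side orange 43 [-38.3 -31.2 -23.5]
 rim 192 [[-37.0, -6.3, 118.3], [-1.6, -2.7, 129.0], [41.8, 6.0, 138.5]]
 handle 229 [-184.2 -171.7  172.5]
```

Emit:
play_rows(xyz=[[0,0,6],[3,0,16],[6,0,26],[8,0,36],[10,0,46],[12,0,55],[13,0,63],[13,0,70],[13,0,76],[12,0,80]], rot=[[0,0,0],[0,0,0],[0,0,0],[0,0,0],[0,0,0],[0,0,0],[0,0,0],[0,0,0],[0,0,0],[0,0,0]], grip=[0,0,0,0,0,0,0,0,0,0])

```text
time_s: 21.95
eef_pos: [0.4294, -0.1384, 0.1198]
eef_rot: [-0.001, 0.059, 0.998, 0.0]
wrist_force: [-4.8, 0.6, 7.5]
opening: 0.003
grasp_force: 4.0
```

Emit:
play_rows(xyz=[[0,0,3],[-1,0,6],[-1,0,9],[-2,0,12],[-2,0,15],[-3,0,18],[-3,0,21],[-4,0,24],[-4,0,27],[-5,0,29]], rot=[[0,0,0],[0,0,0],[0,0,0],[0,0,0],[0,0,0],[0,0,0],[0,0,0],[0,0,0],[0,0,0],[0,0,0]], grip=[0,0,0,0,0,0,0,0,0,0])

```text
time_s: 23.2
eef_pos: [0.4343, -0.1389, 0.091]
eef_rot: [-0.001, 0.059, 0.998, 0.0]
wrist_force: [-7.1, 0.4, 8.7]
opening: -0.001
grasp_force: 4.3
```

Emit:
play_rows(xyz=[[2,0,-10],[4,0,-22],[5,0,-35],[6,0,-48],[5,0,-61],[3,0,-74],[0,0,-87],[-4,0,-100],[-7,0,-108],[-7,0,-108]], rot=[[0,0,0],[0,0,0],[0,0,0],[0,0,0],[0,0,0],[0,0,0],[0,0,0],[0,0,0],[0,0,0],[0,0,0]], grip=[0,0,0,0,0,0,0,0,0,0])

```text
time_s: 24.45
eef_pos: [0.4423, -0.14, 0.1996]
eef_rot: [-0.0, 0.059, 0.998, 0.0]
wrist_force: [-0.2, -0.3, -0.1]
opening: -0.001
grasp_force: 0.0
```

```bash
python3 ram.py
```

```text
24.45 [ 0.4423 -0.14    0.1996] [-0.2 -0.3 -0.1]
top orange 21 [-17.7 -14.8 -12. ]
 rim 153 [[-39.6, -1.7, 118.3], [-3.0, 3.2, 130.3], [41.1, 8.3, 137.2]]
 handle 0 None
side orange 20 [-16.8 -12.9  -8.4]
 rim 192 [[-38.2, -2.4, 118.3], [-1.9, 0.8, 128.4], [41.2, 9.6, 138.0]]
 handle 231 [-184.1 -171.2  172.8]
```

Emit:
play_rows(xyz=[[0,0,5],[0,0,8],[1,0,11],[2,0,13],[3,0,15],[4,0,17],[4,0,19],[5,0,21],[5,0,22],[5,0,22]], rot=[[0,0,0],[0,0,0],[0,0,0],[0,0,0],[0,0,0],[0,0,0],[0,0,0],[0,0,0],[0,0,0],[0,0,0]], grip=[0,0,0,0,0,0,0,0,0,0])

```text
time_s: 25.8
eef_pos: [0.4372, -0.1395, 0.1774]
eef_rot: [-0.0, 0.059, 0.998, 0.0]
wrist_force: [-2.6, 1.1, 4.6]
opening: 0.004
grasp_force: 2.2
```

Emit:
play_rows(xyz=[[0,0,1],[1,0,2],[1,0,3],[1,0,4],[2,0,5],[2,0,6],[2,0,7],[2,0,8],[2,0,8],[2,0,8]], rot=[[0,0,0],[0,0,0],[0,0,0],[0,0,0],[0,0,0],[0,0,0],[0,0,0],[0,0,0],[0,0,0],[0,0,0]], grip=[0,0,0,0,0,0,0,0,0,0])

```text
time_s: 27.05
eef_pos: [0.435, -0.1391, 0.1694]
eef_rot: [-0.0, 0.059, 0.998, 0.0]
wrist_force: [-2.4, -0.6, 3.4]
opening: 0.002
grasp_force: 2.1
```

Emit:
play_rows(xyz=[[0,0,1],[0,0,2],[1,0,3],[1,0,4],[1,0,5],[1,0,6],[2,0,7],[2,0,8],[2,0,8],[2,0,8]], rot=[[0,0,0],[0,0,0],[0,0,0],[0,0,0],[0,0,0],[0,0,0],[0,0,0],[0,0,0],[0,0,0],[0,0,0]], grip=[0,0,0,0,0,0,0,0,0,0])

```text
time_s: 28.3
eef_pos: [0.4334, -0.139, 0.162]
eef_rot: [0.0, 0.059, 0.998, 0.0]
wrist_force: [-3.8, 1.0, 8.3]
opening: -0.002
grasp_force: 4.4
```

```bash
python3 ram.py
```

```text
28.3 [ 0.4334 -0.139   0.162 ] [-3.8  1.   8.3]
top orange 20 [-17.7 -14.9 -12. ]
 rim 153 [[-39.3, -1.8, 118.6], [-4.3, 3.3, 130.0], [39.9, 8.2, 137.6]]
 handle 0 None
side orange 19 [-15.7 -12.1  -6.2]
 rim 185 [[-33.0, -2.7, 118.1], [0.9, 0.5, 128.6], [43.9, 10.3, 138.2]]
 handle 196 [-193.7 -174.3  142.4]
```

Emit:
play_rows(xyz=[[0,0,1],[0,0,1],[0,0,2],[0,0,2],[1,0,3],[1,0,3],[1,0,4],[1,0,4],[1,0,5],[1,0,5]], rot=[[0,0,0],[0,0,0],[0,0,0],[0,0,0],[0,0,0],[0,0,0],[0,0,0],[0,0,0],[0,0,0],[0,0,0]], grip=[0,0,0,0,0,0,0,0,0,0])

```text
time_s: 29.65
eef_pos: [0.4321, -0.1388, 0.1568]
eef_rot: [-0.0, 0.059, 0.998, 0.0]
wrist_force: [-5.8, 1.0, 9.9]
opening: 0.001
grasp_force: 4.6
```

Emit:
play_rows(xyz=[[0,0,1],[0,0,1],[0,0,2],[0,0,2],[0,0,3],[0,0,3],[0,0,4],[0,0,4],[0,0,5],[0,0,5]], rot=[[0,0,0],[0,0,0],[0,0,0],[0,0,0],[0,0,0],[0,0,0],[0,0,0],[0,0,0],[0,0,0],[0,0,0]], grip=[0,0,0,0,0,0,0,0,0,0])

```text
time_s: 30.9
eef_pos: [0.4319, -0.1387, 0.1517]
eef_rot: [-0.001, 0.059, 0.998, 0.0]
wrist_force: [-6.4, 0.2, 8.8]
opening: -0.003
grasp_force: 4.7
```

Emit:
play_rows(xyz=[[0,0,1],[0,0,1],[0,0,2],[0,0,3],[0,0,4],[0,0,5],[0,0,6],[0,0,7],[0,0,8],[0,0,8]], rot=[[0,0,0],[0,0,0],[0,0,0],[0,0,0],[0,0,0],[0,0,0],[0,0,0],[0,0,0],[0,0,0],[0,0,0]], grip=[0,0,0,0,0,0,0,0,0,0])

```text
time_s: 32.15
eef_pos: [0.4318, -0.1387, 0.1437]
eef_rot: [-0.001, 0.059, 0.998, 0.0]
wrist_force: [-6.5, 1.0, 9.1]
opening: -0.001
grasp_force: 4.7
```

```bash
python3 ram.py
```

```text
32.15 [ 0.4318 -0.1387  0.1437] [-6.5  1.   9.1]
top orange 4 [-12.4 -11.3 -10.1]
 rim 159 [[-41.1, -2.8, 118.7], [-4.1, 2.2, 129.6], [40.6, 7.1, 137.2]]
 handle 0 None
side orange 0 None
 rim 187 [[-34.7, -4.5, 118.1], [0.1, -0.4, 129.3], [41.8, 8.4, 138.5]]
 handle 204 [-196.9 -171.7  124. ]
```

Emit:
play_rows(xyz=[[0,0,0.5],[0,0,1],[0,0,1.5],[0,0,2],[0,0,2.5],[0,0,3],[0,0,3.5],[0,0,4],[0,0,4],[0,0,4]], rot=[[0,0,0],[0,0,0],[0,0,0],[0,0,0],[0,0,0],[0,0,0],[0,0,0],[0,0,0],[0,0,0],[0,0,0]], grip=[0,0,0,0,0,0,0,0,0,0])

```text
time_s: 33.5
eef_pos: [0.4317, -0.1387, 0.1397]
eef_rot: [-0.001, 0.059, 0.998, 0.0]
wrist_force: [-6.8, 0.3, 9.0]
opening: -0.004
grasp_force: 4.8
```

Emit:
play_rows(xyz=[[0,0,0.5],[0,0,1],[0,0,1.5],[0,0,2],[0,0,2.5],[0,0,3],[0,0,3.5],[0,0,4],[0,0,4],[0,0,4]], rot=[[0,0,0],[0,0,0],[0,0,0],[0,0,0],[0,0,0],[0,0,0],[0,0,0],[0,0,0],[0,0,0],[0,0,0]], grip=[0,0,0,0,0,0,0,0,0,0])

```text
time_s: 34.75
eef_pos: [0.4318, -0.1387, 0.1357]
eef_rot: [-0.001, 0.059, 0.998, 0.0]
wrist_force: [-6.2, -0.3, 8.9]
opening: 0.002
grasp_force: 4.8
```

Emit:
play_rows(xyz=[[0,0,0.5],[0,0,1],[0,0,1.5],[0,0,2],[0,0,2.5],[0,0,3],[0,0,3.5],[0,0,4],[0,0,4],[0,0,4]], rot=[[0,0,0],[0,0,0],[0,0,0],[0,0,0],[0,0,0],[0,0,0],[0,0,0],[0,0,0],[0,0,0],[0,0,0]], grip=[0,0,0,0,0,0,0,0,0,0])

```text
time_s: 36.0
eef_pos: [0.4317, -0.1387, 0.1318]
eef_rot: [-0.001, 0.059, 0.998, 0.0]
wrist_force: [-7.1, 1.1, 10.5]
opening: 0.002
grasp_force: 5.3
```

```bash
python3 ram.py
```

```text
36.0 [ 0.4317 -0.1387  0.1318] [-7.1  1.1 10.5]
top orange 0 None
 rim 157 [[-40.7, -2.9, 118.3], [-3.0, 2.1, 130.3], [40.7, 7.1, 139.1]]
 handle 0 None
side orange 0 None
 rim 195 [[-35.9, -3.8, 118.1], [-0.4, -0.5, 128.8], [42.7, 8.8, 137.8]]
 handle 195 [-197.2 -172.1  112.2]
```

Emit:
play_rows(xyz=[[0,0,0.3],[0,0,0.6],[0,0,0.9],[0,0,1.2],[0,0,1.5],[0,0,1.8],[0,0,2],[0,0,2],[0,0,2],[0,0,2]], rot=[[0,0,0],[0,0,0],[0,0,0],[0,0,0],[0,0,0],[0,0,0],[0,0,0],[0,0,0],[0,0,0],[0,0,0]], grip=[0,0,0,0,0,0,0,0,0,0])

```text
time_s: 37.35
eef_pos: [0.4316, -0.1387, 0.1299]
eef_rot: [-0.001, 0.059, 0.998, 0.0]
wrist_force: [-8.3, 1.0, 12.8]
opening: 0.0
grasp_force: 6.5
```

Emit:
play_rows(xyz=[[0,0,0.3],[0,0,0.6],[0,0,0.9],[0,0,1.2],[0,0,1.5],[0,0,1.8],[0,0,2],[0,0,2],[0,0,2],[0,0,2]], rot=[[0,0,0],[0,0,0],[0,0,0],[0,0,0],[0,0,0],[0,0,0],[0,0,0],[0,0,0],[0,0,0],[0,0,0]], grip=[0,0,0,0,0,0,0,0,0,0])

```text
time_s: 38.6
eef_pos: [0.4315, -0.1387, 0.128]
eef_rot: [-0.001, 0.059, 0.998, 0.0]
wrist_force: [-9.4, 1.0, 14.5]
opening: 0.001
grasp_force: 7.1
```

```bash
python3 ram.py|head -1; python3 - <<'E'
import numpy as np,cv2,glob
q=np.load(sorted(glob.glob("pics/top_3*.npz"))[-1]);s=np.load(sorted(glob.glob("pics/side_3*.npz"))[-1])
cv2.imwrite("pics/chk.png",np.hstack([cv2.resize(q["color"][140:220,270:370],(400,320),interpolation=2),cv2.resize(s["color"][195:275,290:390],(400,320),interpolation=2)])[...,::-1])
E
```

```text
38.6 [ 0.4315 -0.1387  0.128 ] [-9.4  1.  14.5]
```

View pics/chk.png

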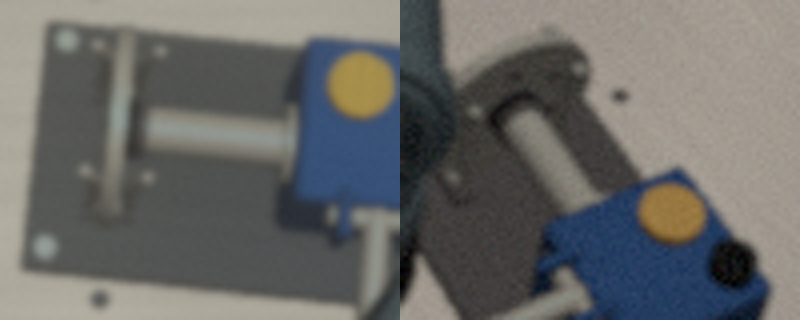

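The orange stem is hidden and the pad is pressed against the blank (left panel, 120–145,130). The lever is going hard, so one small last nudge, then I'll ease off.

Emit:
play_rows(xyz=[[0,0,0.3],[0,0,0.6],[0,0,0.9],[0,0,1.2],[0,0,1.5],[0,0,1.8],[0,0,2],[0,0,2],[0,0,2],[0,0,2]], rot=[[0,0,0],[0,0,0],[0,0,0],[0,0,0],[0,0,0],[0,0,0],[0,0,0],[0,0,0],[0,0,0],[0,0,0]], grip=[0,0,0,0,0,0,0,0,0,0])

```text
time_s: 39.95
eef_pos: [0.4314, -0.1387, 0.1259]
eef_rot: [-0.001, 0.059, 0.998, 0.0]
wrist_force: [-10.7, 0.1, 14.4]
opening: -0.001
grasp_force: 7.3
```

Emit:
play_rows(xyz=[[0,0,0.3],[0,0,0.6],[0,0,0.9],[0,0,1.2],[0,0,1.5],[0,0,1.8],[0,0,2],[0,0,2],[0,0,2],[0,0,2]], rot=[[0,0,0],[0,0,0],[0,0,0],[0,0,0],[0,0,0],[0,0,0],[0,0,0],[0,0,0],[0,0,0],[0,0,0]], grip=[0,0,0,0,0,0,0,0,0,0])

```text
time_s: 41.2
eef_pos: [0.4313, -0.1387, 0.124]
eef_rot: [-0.001, 0.059, 0.998, 0.0]
wrist_force: [-10.2, 1.9, 14.8]
opening: -0.001
grasp_force: 7.5
```

The lever is hard at a steady ~15 N, so I'm easing off and letting it come back up.

Emit:
play_rows(xyz=[[0,0,-3],[0,0,-8],[0,0,-15],[0,0,-24],[0,0,-34],[-2,0,-45],[-5,0,-56],[-8,0,-68],[-10,0,-82],[-10,0,-96]], rot=[[0,0,0],[0,0,0],[0,0,0],[0,0,0],[0,0,0],[0,0,0],[0,0,0],[0,0,0],[0,0,0],[0,0,0]], grip=[0,0,0,0,0,0,0,0,0,0])

```text
time_s: 42.45
eef_pos: [0.442, -0.1399, 0.2201]
eef_rot: [-0.0, 0.059, 0.998, 0.0]
wrist_force: [0.1, 0.3, -0.1]
opening: -0.003
grasp_force: 0.0
```

Emit:
play_rows(xyz=[[0,0,-10],[10,0,-20],[20,0,-30],[30,0,-40],[40,0,-45],[50,0,-50],[60,0,-50],[60,0,-50],[60,0,-50],[60,0,-50]], rot=[[0,0,0],[0,0,0],[0,0,0],[0,0,0],[0,0,0],[0,0,0],[0,0,0],[0,0,0],[0,0,0],[0,0,0]], grip=[0,0,0,0,0,0,0,0,0,0])

```text
time_s: 43.7
eef_pos: [0.3827, -0.133, 0.2693]
eef_rot: [-0.0, 0.059, 0.998, 0.0]
wrist_force: [0.1, 0.7, 0.5]
opening: 0.003
grasp_force: 0.0
```

```bash
python3 ram.py; python3 - <<'E'
import numpy as np,cv2,glob
q=np.load(sorted(glob.glob("pics/top_4*.npz"))[-1]);s=np.load(sorted(glob.glob("pics/side_4*.npz"))[-1])
for n in ("top","side"):
    p=sorted(glob.glob(f"pics/{n}_3*.npz"))[-1],sorted(glob.glob(f"pics/{n}_4*.npz"))[-1]
    x,y=[cv2.GaussianBlur(np.load(k)["color"],(3,3),0).max(-1) for k in p]
    if n=="top":
        for g in (x,y): print(g[171:176,290:325].mean(0).astype(int).tolist())
cv2.imwrite("pics/fin.png",np.hstack([cv2.resize(q["color"][130:275,265:405],(400,414),interpolation=2),cv2.resize(s["color"][195:320,265:390],(400,414),interpolation=2)])[...,::-1])
E
```

```text
43.7 [ 0.3827 -0.133   0.2693] [0.1 0.7 0.5]
top orange 0 None
 rim 162 [[-40.7, -2.9, 118.3], [-2.7, 2.3, 130.0], [42.4, 7.1, 137.9]]
 handle 141 [-180.9 -134.8  171.5]
side orange 0 None
 rim 200 [[-39.9, -4.0, 118.1], [-1.8, -0.2, 128.1], [42.6, 8.7, 138.3]]
 handle 296 [-181.9 -158.6  172.8]
[85, 85, 85, 85, 85, 89, 102, 122, 139, 143, 132, 108, 81, 68, 71, 85, 104, 122, 134, 139, 141, 141, 142, 142, 142, 142, 142, 143, 144, 144, 144, 144, 144, 144, 144]
[85, 84, 84, 84, 84, 88, 101, 120, 137, 142, 133, 110, 83, 68, 70, 83, 100, 118, 132, 138, 140, 140, 141, 141, 141, 141, 142, 142, 142, 142, 143, 143, 143, 143, 143]
```

View pics/fin.png

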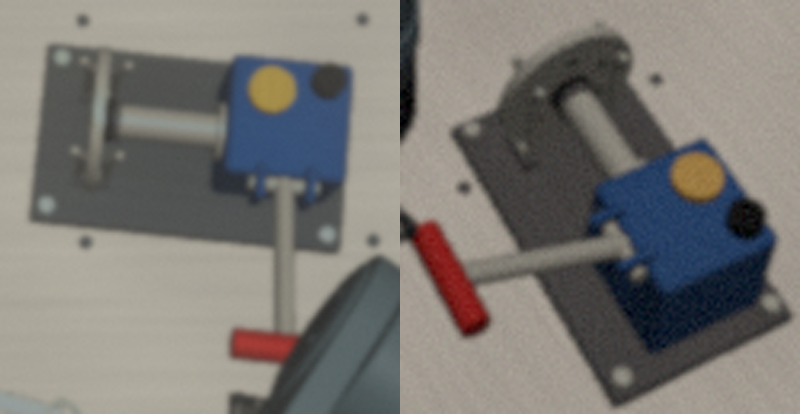

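```bash
python3 - <<'E'
from h import *
import glob
a=np.radians(-6.8);C=np.array([[np.cos(a),-np.sin(a),0],[np.sin(a),np.cos(a),0],[0,0,1]]);og=np.array([.6405,-.0101,0])
for f in ["pics/top_20.6.npz","pics/top_24.4.npz","pics/top_28.3.npz","pics/top_32.1.npz","pics/top_36.0.npz","pics/top_38.6.npz","pics/top_43.7.npz"]:
    try:q=dict(np.load(f))
    except Exception: print("no",f);continue
    img=q["color"];y=np.linspace(-60,15,301);r=[]
    for x in range(-6,7,2):
        w=(np.c_[np.full(301,x),y,np.full(301,88)]/1000)@C.T+og;E=np.linalg.inv(q["extrinsics"]);p=w@E[:3,:3].T+E[:3,3];p=p@q["camera_matrix"].T;p=p[:,:2]/p[:,2:]
        r.append(cv2.remap(img,p[:,0].astype(np.float32)[None],p[:,1].astype(np.float32)[None],1)[0])
    r=np.mean(r,0);b=r[:,2] # blue channel: low for orange and black
    k=np.where(b[:240]>105)[0];print(f,"nose y",y[k.max()] if len(k) else None, b[120::15].astype(int))
E
```

```text
pics/top_20.6.npz nose y -0.25 [ 53  52  52  61  76  83 105 140 144 115  84  82  83]
pics/top_24.4.npz nose y -0.25 [135 120  88  66  54  52  55  87 133 143 120  89  83]
pics/top_28.3.npz nose y -0.25 [135 125  95  71  56  52  54  85 131 142 119  88  83]
pics/top_32.1.npz nose y -0.25 [136 135 130 104  77  59  62 111 143 138 100  80  82]
pics/top_36.0.npz nose y -0.25 [135 136 135 126  98  73  65 110 143 138 100  81  82]
pics/top_38.6.npz nose y -0.25 [136 135 135 127 100  73  64 107 142 138 100  81  82]
pics/top_43.7.npz nose y -0.25 [135 135 135 125  97  72  65 110 142 137  98  80  81]
```

The ram stopped moving while the lever still travelled another 8 mm, so the pad is home. The blank is tight, the lever is back up, and the arm is clear.

```bash
python3 -c "
from bench import ctrl
print(ctrl.hand_in())"
```

```text
the job is handed in; nothing more can be done
None
```

I handed the job in at about 44 s. The blank stands on edge between the tines. On the third stroke the lever went hard at about 15 N; camera views showed the ram had stopped, so I take the pad to be right home. The lever is back up, the robot is clear, and no move went near the collet, nozzle or wrench.

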